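# Probe the riser's empty socket and fit the post of the right length

## Task

The printer riser base has three of its four posts fitted. Take the depth rod from its stand, lower it into the empty socket to feel how deep the socket is, and hang the rod back in its stand. Then stand in the socket the one spare post whose top will come level with the other three, and leave the other spare post standing where it is.

Things in the scene. Friction and masses are not known exactly. Their poses are not given: they have to be found in the camera images.
- socket (a point): Centre of the mouth of the empty socket: a round blind hole, 38 mm wide, either 25 or 55 mm deep (it varies; flat rigid bottom), in a corner of a fixed grey base 190 x 190 mm, 75 mm high (this point is on its top face). Axes along the base's edges, z up. Its other corners, 120 mm off along +x, +y and both, carry fixed aluminium posts, 30 mm in diameter, standing 45 mm above the top face.
- rod: Steel depth rod, 10 mm in diameter, lines every 10 mm. Origin: its tip, z up the rod. At 115 mm a flange, 44 mm wide, 6 mm thick; at 121 to 171 mm a round wooden handle, 24 mm wide. 0.1-0.2 kg. Starts hanging by its flange in its stand, a fixed upright black tube 125 mm high, 28 mm bore, 52 mm outside, 90 mm square foot; tip 10 mm above the table. Goes back to that same place.
- post_short: A spare plain aluminium round post, 30 mm in diameter and 70 mm long (the shorter of two loose ones), standing upright on the table; its lower end tapers over 9 mm to a flat foot 22 mm across. Origin: centre of the foot, z along the post upwards.
- post_long: A spare plain aluminium round post, 30 mm in diameter and 100 mm long (the longer of two loose ones), standing upright on the table; its lower end tapers over 9 mm to a flat foot 22 mm across. Origin: centre of the foot, z along the post upwards.

How it is judged:
By the outcome, as a careful person would: the job done as asked, in the order asked, and still so for the second after the job is handed in, with the robot touching nothing.
It also fails if it takes over 72 s, if anything falls off the work surface, if the arm or the gripper's body presses on something with over 40 N, if the wrist force passes 120 N, or if a joint passes its speed limit or range.

## Robot

A 6-joint arm with a two-finger parallel gripper is mounted at the origin on the work surface. World frame = base frame: x ahead of the robot, y to its left, z up, the work surface at z = 0. Lengths are in mm, angles in rad, forces in N, time in s.
With the tool pointing down it reaches from about 350 to 875 mm from the base axis. Payload 4.2 kg.
Tool frame: the origin (TCP) lies at the very end of the fingers, on their centre line; the grasp point (between the pads) lies 19 mm behind it; z points along the fingers, y is the line along which they close (so a half turn about z gives the same grasp; the last joint's range is limited). The gripper opens to 85 mm and grips with 20 to 120 N. Pads are 22 mm wide; open, the fingers measure 114 mm over their backs; the gripper's body (76 mm by 85 mm) begins 54 mm behind the grasp point. The pads swing forward as they close: fully open they stand 13 mm farther back than shut.
Start: joints at [-1.053, 0.385, 0.008, 0, -1.194, -0.259], TCP at [159.967, -604.16, 231.312] pointing down, gripper open.
Joint ranges: [-3.14, 3.14], [-1.21, 2.06], [-1.07, 1.41], [-3.16, 2.05], [-2.99, -0.16], [-3.1, 3.1]. Speed limits (rad/s): [2.79, 2.79, 3.14, 3.14, 3.14, 3.14].

## Interface

Orientations are given as a unit quaternion [x, y, z, w].
In Python, from bench import arm, optics gives the robot as it stands. The module is installed in compiled form; this text tells all that it offers.
- The arm moves only by the tool step_arm, never from a script. Its argument "motion" is a list of rows, each an object with "dr": the turn, a rotation vector about the tool's x, y, z in units of 8 degrees (1.0 is 8 degrees), a list of three; "slide": the shift along the tool's x, y, z in mm, a list of three; "jaw": the finger opening in mm, from 0 to 85.4. A call has exactly 8 rows; each row is the pose to reach, as a shift and turn from the pose commanded when the call began, along the tool's axes at that moment; what a row does not reach only later rows make up. A row lasts 1/8 s, in which the tool goes at most 62.5 mm and 10.7 degrees, less where a joint would pass 70% of its speed; a pose out of reach is approached as far as the arm can. A call with a gripper value outside its range is refused whole. The fingers move at their own pace and stop on an object; the grip force is fixed at half the most. Time passes only in rows, so rows that repeat a pose let the fingers close, or fill a call up. It gives the time, the measured TCP pose, the force, the opening and the grip force at its end, in the units of the state.
- arm.read_state(): the state, without advancing time (a new reading comes with each control period).
- optics.get_image(name): name is "scene" or "top" or "wrist"; returns the picture (400x640x3 uint8, blue, green, red); there is no depth.
- optics.camera_info(name): a dict with "camera_matrix" (3x3 intrinsics, pixels), "k1" (the pictures are not rectified: a ray, as slopes to the right and down, at radius r is drawn at 1 + k1 r^2 times it, then the intrinsics apply), "view" (4x4, takes a point from world to camera coordinates); the wrist camera has in their place "T_tool_cam" (4x4, takes a point from camera to tool coordinates, whose origin is the TCP and whose axes are the flange's). Camera axes: x right, y up, looking along -z (the intrinsics and any distortion apply to the point x, -y, -z); pixel columns grow to the right and rows downward; lengths in mm; the calibration is good to about 2 mm. A picture is of the moment at which its call begins: read the wrist's pose just before it. camera_info takes no time and is no camera call.
- arm.job_done(): hands the job in; it is judged then, once.
The state is a dict: "clock": time; "joints": joint angles; "joint_vel": joint speeds; "joint_efforts": joint torques, N m; "position": TCP position; "ee_rot": TCP orientation; "contact_force": force on the tool from outside, world axes, zero at the start; "wrist_torque": the same for the moment, N m; "gripper_width": finger opening in mm; "grasp_force": force on a finger pad.
Only numpy, scipy, OpenCV 4.12 (cv2) and the standard library are available. Lean on these libraries where they do the work, as an engineer would, in place of code of your own. Each camera call takes 0.05 s, during which the arm holds its last target. There are 200 camera calls.

## Working session

There is one attempt and no reset: what is moved stays moved. The work goes in short steps, Python scripts to look and compute and a tool call to move; the robot and the scene stay as the last step left them, time stands still between calls to the robot, and variables do not carry over. Pictures are saved under pics/ and viewed, at most 11 in all, crops included, and the job is handed in when it is done.

Besides the shell and the picture viewer there is one more tool, called after "Call:" as name(argument=value, ...), one argument or row to a line, values as JSON. step_arm: Moves the arm, as the interface text tells. Its arguments: {"type":"object","properties":{"motion":{"type":"array","items":{"type":"object","properties":{"dr":{"type":"array","items":{"type":"number"}},"slide":{"type":"array","items":{"type":"number"}},"jaw":{"type":"number"}}}}},"required":["motion"]}

```bash
mkdir -p pics; cat > h.py <<'E'
import numpy as np, cv2
from scipy.spatial.transform import Rotation as R
from bench import arm, optics
def cam(name, st=None):
    ci=optics.camera_info(name); K=np.array(ci["camera_matrix"]); k1=ci["k1"]
    if name=="wrist":
        T=np.eye(4);T[:3,:3]=R.from_quat(st["ee_rot"]).as_matrix();T[:3,3]=st["position"]
        C=T@np.array(ci["T_tool_cam"])
    else: C=np.linalg.inv(np.array(ci["view"]))
    return K,k1,C
def ray(c,u,v):
    K,k1,C=c
    p=cv2.undistortPoints(np.array([[[u,v]]],float),K,np.array([k1,0,0,0.]))[0,0]
    d=C[:3,:3]@np.array([p[0],-p[1],-1]); return C[:3,3],d/np.linalg.norm(d)
def onz(c,u,v,z):
    o,d=ray(c,u,v); return o+d*(z-o[2])/d[2]
def proj(c,P):
    K,k1,C=c; p=np.linalg.inv(C)@np.append(P,1); q=np.array([p[0],-p[1]])/-p[2]
    q=q*(1+k1*(q@q)); return K[:2,:2]@q+K[:2,2]
E
python3 - <<'E'
from h import *
np.set_printoptions(precision=3,suppress=True)
for n in("scene","top"):
    cv2.imwrite(f"pics/{n}0.png",optics.get_image(n)); K,k1,C=cam(n); print(n,K.tolist(),k1,C)
print(optics.camera_info("wrist")); print(arm.read_state())
E
```

```text
scene [[437.23897490810816, 0.0, 320.0026808998076], [0.0, 437.23897490810816, 192.09903979184807], [0.0, 0.0, 1.0]] -0.06105048929592727 [[  -0.213   -0.637    0.741 1194.184]
 [   0.977   -0.148    0.154  151.763]
 [   0.011    0.757    0.654  644.881]
 [   0.       0.       0.       1.   ]]
top [[427.0238751540601, 0.0, 317.9742701095264], [0.0, 427.0238751540601, 204.8224328488304], [0.0, 0.0, 1.0]] -6.318826295762167e-05 [[   0.02     0.986   -0.166  386.005]
 [  -1.       0.019   -0.012    8.189]
 [  -0.008    0.166    0.986 1030.916]
 [   0.       0.       0.       1.   ]]
{'camera_matrix': array([[317.888,   0.   , 317.396],
       [  0.   , 317.888, 197.303],
       [  0.   ,   0.   ,   1.   ]]), 'k1': -0.011072299837803137, 'T_tool_cam': array([[   0.002,    0.966,    0.26 ,   66.55 ],
       [   1.   ,   -0.001,   -0.001,    0.444],
       [  -0.001,    0.26 ,   -0.966, -142.38 ],
       [   0.   ,    0.   ,    0.   ,    1.   ]])}
{'clock': 0.1, 'joints': array([-1.053,  0.385,  0.007, -0.   , -1.194, -0.259]), 'joint_vel': array([ 0.002, -0.001,  0.002,  0.001,  0.001,  0.001]), 'joint_efforts': array([  0.001, -39.332,  18.893,   4.198,  -0.003,   0.   ]), 'position': array([ 159.834, -603.691,  230.338]), 'ee_rot': array([-0.129,  0.992,  0.001, -0.   ]), 'contact_force': array([0.384, 0.139, 0.784]), 'wrist_torque': array([ 0.023,  0.003, -0.038]), 'grasp_force': 0.0, 'gripper_width': 85.17055153811073}
```

View pics/top0.png

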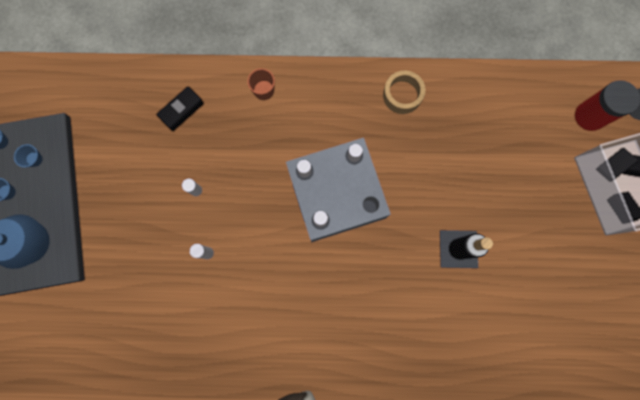

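View pics/scene0.png

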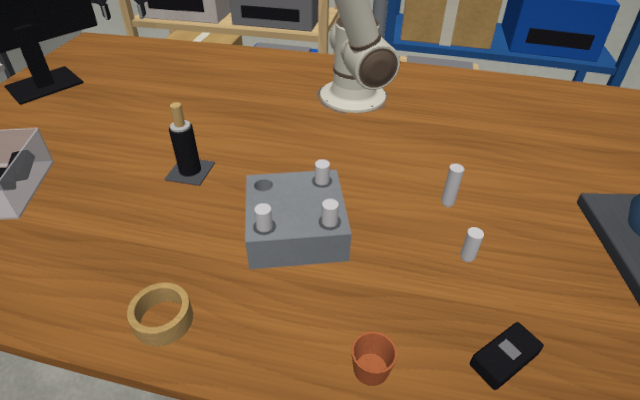

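The top view shows the stand foot at (459,249) with the handle top at (487,243). The socket is at (371,204) and the fitted posts at (304,167), (355,151) and (320,218). The spares have their tops at (189,185), short, and (197,250), long. The scene view agrees: the long one is the spare nearer the robot.

```bash
python3 - <<'E'
from h import *
np.set_printoptions(precision=1,suppress=True)
t=cv2.imread("pics/top0.png"); c=cam("top")
m=(t.min(2)>165).astype(np.uint8)
def cen(x0,y0,x1,y1,m=m):
    mm=cv2.moments(m[y0:y1,x0:x1],True); return x0+mm["m10"]/mm["m00"],y0+mm["m01"]/mm["m00"],mm["m00"]
P=[]
for n,b,z in(("A",(290,155,318,180),120),("B",(343,140,368,162),120),("C",(308,206,332,230),120),("short",(175,172,203,200),70),("long",(183,238,212,262),100)):
    u,v,a=cen(*b); p=onz(c,u,v,z); P.append(p); print(n,u,v,a,p)
A,B,C=P[:3]; print("socket",B+C-A, np.linalg.norm(B-A),np.linalg.norm(C-A), "pix", onz(c,371,204,75), "+x",(C-A),(B-A))
print("handle", onz(c,487,243,181)); print(t[236:252:2,478:496:2].sum(2))
d=(cv2.cvtColor(t,cv2.COLOR_BGR2GRAY)<75).astype(np.uint8)
ds=np.zeros_like(d);ds[190:218,357:386]=d[190:218,357:386]; print("sock dark",cen(357,190,386,218,ds))
cv2.imwrite("pics/c1.png",cv2.resize(t[190:280,410:520],None,fx=6,fy=6,interpolation=cv2.INTER_CUBIC))
E
```

```text
A 303.4142857142857 165.77857142857144 140.0 [626.   52.6 120. ]
B 355.24264705882354 149.69117647058823 136.0 [664.7 -61.  120. ]
C 320.06206896551726 217.21379310344827 145.0 [512.7  13.8 120. ]
short 188.10236220472441 184.68503937007875 127.0 [589.5 319.9  70. ]
long 196.27777777777777 250.33333333333334 144.0 [437.5 282.  100. ]
socket [551.3 -99.8 120. ] 120.01313268373387 119.83133580454476 pix [ 551.4 -100.8   75. ] +x [-113.4  -38.8    0. ] [  38.7 -113.6    0. ]
handle [ 458.9 -318.4  181. ]
[[555 529 420 303 338 338 330 331 333]
 [515 457 422 430 446 437 390 334 332]
 [273 268 435 484 474 500 491 380 328]
 [198 270 465 472 493 514 515 439 316]
 [193 247 440 497 517 513 526 455 333]
 [196 210 373 507 519 525 511 390 325]
 [204 206 243 384 469 457 406 338 329]
 [397 426 460 484 436 312 327 331 330]]
sock dark (371.35714285714283, 203.15873015873015, 126.0)
```

View pics/c1.png

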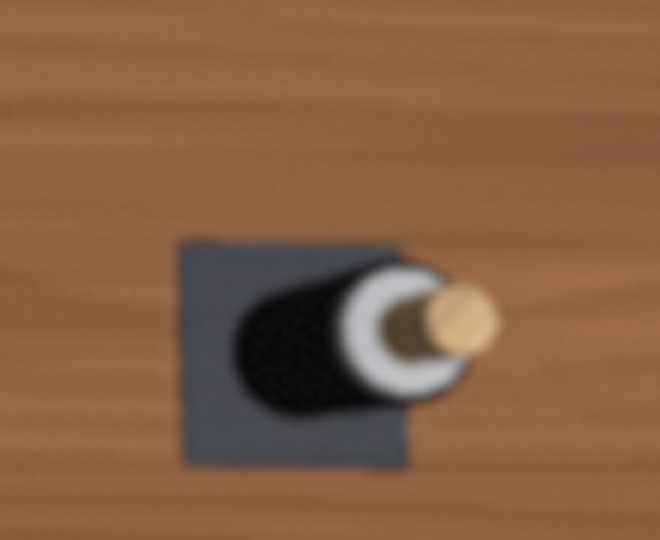

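```bash
cat >> h.py <<'E'
def go(*P):
    s=arm.read_state(); M=R.from_quat(s["ee_rot"]).as_matrix()
    print("t",s["clock"],"pos",np.round(s["position"],1),"F",np.round(s["contact_force"],1),"w",round(s["gripper_width"],1),round(s["grasp_force"],1),"tilt",np.round(M[:,2],4),"y",np.round(M[:,1],4))
    for p in P: print("slide",np.round(M.T@(np.array(p)-s["position"]),1))
    return s
E
python3 - <<'E'
from h import *
c=cam("top"); a=onz(c,486.75,243,181); print(a, onz(c,477.4,244.9,131))
go([a[0],a[1],240])
E
```

```text
[ 458.90968368 -317.87857413  181.        ] [ 458.82959431 -317.33570284  131.        ]
t 0.1 pos [ 159.8 -603.7  230.3] F [0.4 0.1 0.8] w 85.2 0.0 tilt [-6.0e-04  1.8e-03 -1.0e+00] y [-0.2558  0.9667  0.0019]
slide [-362.2  199.8   -9.3]
```

Call:
step_arm(
  motion=[
    {"slide":[-362,200,-10],"jaw":85},
    {"slide":[-362,200,-10],"jaw":85},
    {"slide":[-362,200,-10],"jaw":85},
    {"slide":[-362,200,-10],"jaw":85},
    {"slide":[-362,200,-10],"jaw":85},
    {"slide":[-362,200,-10],"jaw":85},
    {"slide":[-362,200,-10],"jaw":85},
    {"slide":[-362,200,-10],"jaw":85},
  ],
)

```text
$.motion[0]: bad value
```

```bash
python3 - <<'E'
from h import *
s=go([458.9,-317.6,145]); im=optics.get_image("wrist"); cv2.imwrite("pics/w1.png",im)
print(proj(cam("wrist",s),[458.9,-317.6,181]))
E
```

```text
t 0.1 pos [ 159.8 -603.7  230.3] F [0.4 0.1 0.8] w 85.2 0.0 tilt [-6.0e-04  1.8e-03 -1.0e+00] y [-0.2558  0.9667  0.0019]
slide [-362.3  199.9   85.7]
[525.34945775 578.53946215]
```

View pics/w1.png

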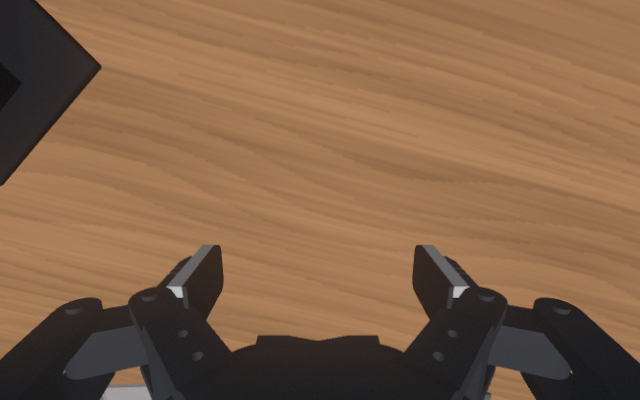

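The move was refused because every row needs "dr". So this picture still shows the start pose: fingers at (200,270) and (440,270), and only bare table below.

Call:
step_arm(
  motion=[
    {"dr":[0,0,0],"slide":[-362,200,-10],"jaw":85},
    {"dr":[0,0,0],"slide":[-362,200,-10],"jaw":85},
    {"dr":[0,0,0],"slide":[-362,200,-10],"jaw":85},
    {"dr":[0,0,0],"slide":[-362,200,-10],"jaw":85},
    {"dr":[0,0,0],"slide":[-362,200,-10],"jaw":85},
    {"dr":[0,0,0],"slide":[-362,200,-10],"jaw":85},
    {"dr":[0,0,0],"slide":[-362,200,-10],"jaw":85},
    {"dr":[0,0,0],"slide":[-362,200,-10],"jaw":85},
  ],
)

```text
clock: 1.15
position: [460.3, -316.3, 240.9]
ee_rot: [-0.131, 0.991, 0.0, -0.0]
contact_force: [-0.4, 0.0, -0.6]
gripper_width: 85.3
grasp_force: 0.0
```

```bash
python3 - <<'E'
from h import *
s=go([458.9,-317.6,145]); im=optics.get_image("wrist"); cv2.imwrite("pics/w2.png",im)
c=cam("wrist",s);print(proj(c,[458.9,-317.6,181]),proj(c,[458.9,-317.6,131]))
E
```

```text
t 1.15 pos [ 460.3 -316.3  240.9] F [-0.4  0.  -0.6] w 85.3 0.0 tilt [-4.e-04  4.e-04 -1.e+00] y [-2.598e-01  9.657e-01  5.000e-04]
slide [ 1.7 -1.  95.9]
[314.95070307 212.21096511] [315.32826589 193.58480581]
```

View pics/w2.png

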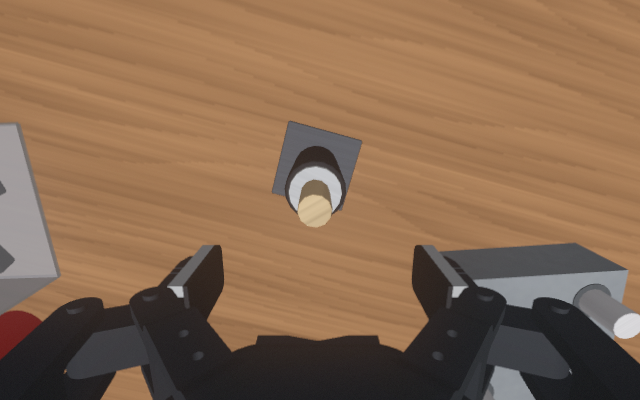

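The wrist view shows the handle top at (314.5,211), where I predicted (315,212), so the estimate holds. Descend and grip.

Call:
step_arm(
  motion=[
    {"dr":[0,0,0],"slide":[1.5,-1,30],"jaw":85},
    {"dr":[0,0,0],"slide":[1.5,-1,60],"jaw":85},
    {"dr":[0,0,0],"slide":[1.5,-1,85],"jaw":85},
    {"dr":[0,0,0],"slide":[1.5,-1,98],"jaw":85},
    {"dr":[0,0,0],"slide":[1.5,-1,99],"jaw":60},
    {"dr":[0,0,0],"slide":[1.5,-1,99],"jaw":10},
    {"dr":[0,0,0],"slide":[1.5,-1,99],"jaw":10},
    {"dr":[0,0,0],"slide":[1.5,-1,99],"jaw":10},
  ],
)

```text
clock: 2.2
position: [458.1, -319.7, 143.4]
ee_rot: [-0.129, 0.992, -0.001, 0.001]
contact_force: [0.2, 1.2, 1.6]
gripper_width: 22.7
grasp_force: 58.6
```

```bash
python3 - <<'E'
from h import *
s=go([458.9,-317.6,280]); 
E
```

```text
t 2.2 pos [ 458.1 -319.7  143.4] F [0.2 1.2 1.6] w 22.7 58.6 tilt [ 1.8e-03 -9.0e-04 -1.0e+00] y [-0.2563  0.9666 -0.0013]
slide [  -1.5    1.7 -136.6]
```

Call:
step_arm(
  motion=[
    {"dr":[0,0,0],"slide":[0,0,-8],"jaw":10},
    {"dr":[0,0,0],"slide":[0,0,-25],"jaw":10},
    {"dr":[0,0,0],"slide":[0,0,-50],"jaw":10},
    {"dr":[0,0,0],"slide":[0,0,-75],"jaw":10},
    {"dr":[0,0,0],"slide":[0,0,-100],"jaw":10},
    {"dr":[0,0,0],"slide":[0,0,-120],"jaw":10},
    {"dr":[0,0,0],"slide":[0,0,-135],"jaw":10},
    {"dr":[0,0,0],"slide":[0,0,-140],"jaw":10},
  ],
)

```text
clock: 3.2
position: [457.7, -319.5, 283.2]
ee_rot: [-0.129, 0.992, -0.0, 0.001]
contact_force: [-0.1, -0.0, -1.0]
gripper_width: 22.7
grasp_force: 58.8
```

```bash
python3 - <<'E'
from h import *
s=go([551.4,-100.2,283]);cv2.imwrite("pics/s2.png",cv2.resize(optics.get_image("scene")[60:260,100:400],None,fx=2,fy=2))
E
```

```text
t 3.2 pos [ 457.7 -319.5  283.2] F [-0.1 -0.  -1. ] w 22.7 58.8 tilt [ 1.3e-03 -3.0e-04 -1.0e+00] y [-2.559e-01  9.667e-01 -7.000e-04]
slide [-146.7  188.1    0.3]
```

View pics/s2.png

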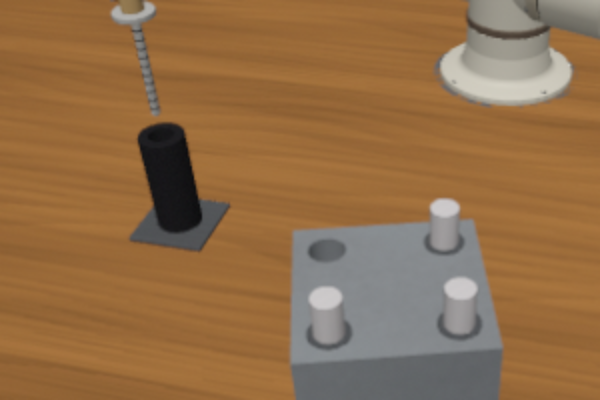

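The rod is out of the stand and hangs parallel to the tube, tip at about (155,112) in the crop and clear of it. The socket mouth is at (327,250) in the crop. Move over the socket.

Call:
step_arm(
  motion=[
    {"dr":[0,0,0],"slide":[-8,10,0],"jaw":10},
    {"dr":[0,0,0],"slide":[-30,38,0],"jaw":10},
    {"dr":[0,0,0],"slide":[-60,77,0],"jaw":10},
    {"dr":[0,0,0],"slide":[-90,115,0],"jaw":10},
    {"dr":[0,0,0],"slide":[-118,151,0],"jaw":10},
    {"dr":[0,0,0],"slide":[-138,176,0],"jaw":10},
    {"dr":[0,0,0],"slide":[-146,187,0],"jaw":10},
    {"dr":[0,0,0],"slide":[-147,188,0],"jaw":10},
  ],
)

```text
clock: 4.25
position: [551.4, -99.4, 281.6]
ee_rot: [-0.13, 0.992, 0.0, -0.001]
contact_force: [-0.2, 0.9, -1.7]
gripper_width: 22.4
grasp_force: 58.8
```

```bash
python3 - <<'E'
from h import *
s=go([551.4,-100.2,193.4]); T=optics.get_image("scene");cv2.imwrite("pics/s3.png",cv2.resize(T[60:260,180:400],None,fx=3,fy=3))
c=cam("scene");p=s["position"]; print("tip exp",proj(c,[p[0],p[1],p[2]-133.4]),"sock",proj(c,[551.4,-100.2,75]))
W=optics.get_image("wrist");c=cam("wrist",s);print("wrist sock",proj(c,[551.4,-100.2,75]));cv2.imwrite("pics/w3.png",W)
E
```

```text
t 4.25 pos [551.4 -99.4 281.6] F [-0.2  0.9 -1.7] w 22.4 58.8 tilt [-1.6e-03 -1.0e-04 -1.0e+00] y [-2.572e-01  9.663e-01  3.000e-04]
slide [ 0.  -0.8 88.2]
tip exp [260.66084764 155.2777243 ] sock [263.03598092 184.44875117]
wrist sock [315.89297924 173.60371703]
```

View pics/s3.png

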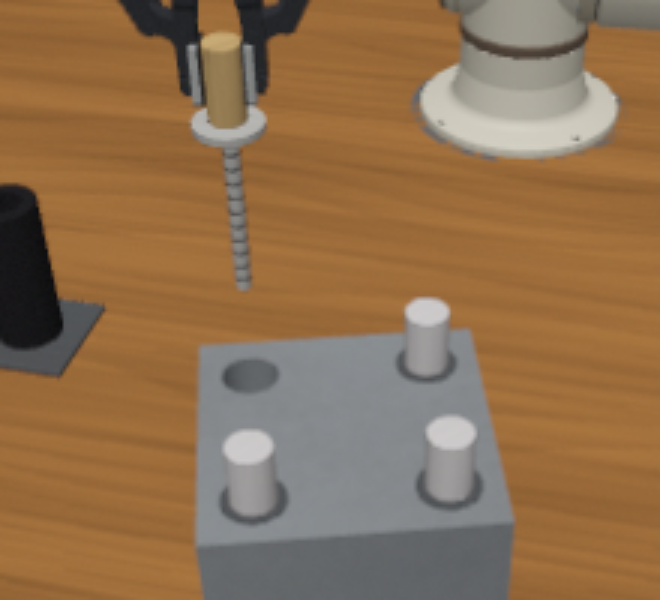

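The rod tip is at (261,156) in full-image pixels against an expected (261,155). The socket is at (263,185) against (263,184). Both match, so lower to just short of the 25 mm depth.

Call:
step_arm(
  motion=[
    {"dr":[0,0,0],"slide":[0,-1,8],"jaw":10},
    {"dr":[0,0,0],"slide":[0,-1,25],"jaw":10},
    {"dr":[0,0,0],"slide":[0,-1,42],"jaw":10},
    {"dr":[0,0,0],"slide":[0,-1,57],"jaw":10},
    {"dr":[0,0,0],"slide":[0,-1,70],"jaw":10},
    {"dr":[0,0,0],"slide":[0,-1,80],"jaw":10},
    {"dr":[0,0,0],"slide":[0,-1,88],"jaw":10},
    {"dr":[0,0,0],"slide":[0,-1,90],"jaw":10},
  ],
)

```text
clock: 5.35
position: [551.7, -101.1, 191.8]
ee_rot: [-0.129, 0.992, -0.0, -0.0]
contact_force: [-0.0, 0.6, -0.7]
gripper_width: 23.1
grasp_force: 58.8
```

Call:
step_arm(
  motion=[
    {"dr":[0,0,0],"slide":[0,0,2],"jaw":10},
    {"dr":[0,0,0],"slide":[0,0,4],"jaw":10},
    {"dr":[0,0,0],"slide":[0,0,5],"jaw":10},
    {"dr":[0,0,0],"slide":[0,0,6],"jaw":10},
    {"dr":[0,0,0],"slide":[0,0,7],"jaw":10},
    {"dr":[0,0,0],"slide":[0,0,8],"jaw":10},
    {"dr":[0,0,0],"slide":[0,0,9],"jaw":10},
    {"dr":[0,0,0],"slide":[0,0,9],"jaw":10},
  ],
)

```text
clock: 6.35
position: [551.7, -101.1, 183.2]
ee_rot: [-0.129, 0.992, -0.0, -0.0]
contact_force: [0.9, -0.1, -0.7]
gripper_width: 22.5
grasp_force: 58.8
```

Call:
step_arm(
  motion=[
    {"dr":[0,0,0],"slide":[0,0,1],"jaw":10},
    {"dr":[0,0,0],"slide":[0,0,2],"jaw":10},
    {"dr":[0,0,0],"slide":[0,0,3],"jaw":10},
    {"dr":[0,0,0],"slide":[0,0,3],"jaw":10},
    {"dr":[0,0,0],"slide":[0,0,3],"jaw":10},
    {"dr":[0,0,0],"slide":[0,0,3],"jaw":10},
    {"dr":[0,0,0],"slide":[0,0,3],"jaw":10},
    {"dr":[0,0,0],"slide":[0,0,3],"jaw":10},
  ],
)

```text
clock: 7.35
position: [551.8, -101.1, 180.3]
ee_rot: [-0.129, 0.992, 0.0, 0.0]
contact_force: [0.1, -0.3, -1.1]
gripper_width: 22.8
grasp_force: 58.8
```

Call:
step_arm(
  motion=[
    {"dr":[0,0,0],"slide":[0,0,1],"jaw":10},
    {"dr":[0,0,0],"slide":[0,0,2],"jaw":10},
    {"dr":[0,0,0],"slide":[0,0,3],"jaw":10},
    {"dr":[0,0,0],"slide":[0,0,4],"jaw":10},
    {"dr":[0,0,0],"slide":[0,0,5],"jaw":10},
    {"dr":[0,0,0],"slide":[0,0,5],"jaw":10},
    {"dr":[0,0,0],"slide":[0,0,5],"jaw":10},
    {"dr":[0,0,0],"slide":[0,0,5],"jaw":10},
  ],
)

```text
clock: 8.35
position: [551.8, -101.1, 175.4]
ee_rot: [-0.129, 0.992, -0.0, 0.0]
contact_force: [-0.7, -0.2, -1.8]
gripper_width: 22.6
grasp_force: 58.8
```

Already 33 mm deep and still free, so it should be the deep socket. I'll go on and feel the bottom.

Call:
step_arm(
  motion=[
    {"dr":[0,0,0],"slide":[0,0,3],"jaw":10},
    {"dr":[0,0,0],"slide":[0,0,6],"jaw":10},
    {"dr":[0,0,0],"slide":[0,0,9],"jaw":10},
    {"dr":[0,0,0],"slide":[0,0,12],"jaw":10},
    {"dr":[0,0,0],"slide":[0,0,15],"jaw":10},
    {"dr":[0,0,0],"slide":[0,0,17],"jaw":10},
    {"dr":[0,0,0],"slide":[0,0,19],"jaw":10},
    {"dr":[0,0,0],"slide":[0,0,19],"jaw":10},
  ],
)

```text
clock: 9.35
position: [551.7, -101.1, 156.1]
ee_rot: [-0.129, 0.992, 0.0, -0.0]
contact_force: [-0.4, 0.2, -0.4]
gripper_width: 22.8
grasp_force: 58.8
```

Call:
step_arm(
  motion=[
    {"dr":[0,0,0],"slide":[0,0,1],"jaw":10},
    {"dr":[0,0,0],"slide":[0,0,2],"jaw":10},
    {"dr":[0,0,0],"slide":[0,0,3],"jaw":10},
    {"dr":[0,0,0],"slide":[0,0,3],"jaw":10},
    {"dr":[0,0,0],"slide":[0,0,3],"jaw":10},
    {"dr":[0,0,0],"slide":[0,0,3],"jaw":10},
    {"dr":[0,0,0],"slide":[0,0,3],"jaw":10},
    {"dr":[0,0,0],"slide":[0,0,3],"jaw":10},
  ],
)

```text
clock: 10.35
position: [551.8, -101.1, 153.4]
ee_rot: [-0.129, 0.992, -0.0, 0.0]
contact_force: [0.8, 0.4, 0.2]
gripper_width: 22.5
grasp_force: 58.7
```

Call:
step_arm(
  motion=[
    {"dr":[0,0,0],"slide":[0,0,1],"jaw":10},
    {"dr":[0,0,0],"slide":[0,0,2],"jaw":10},
    {"dr":[0,0,0],"slide":[0,0,2],"jaw":10},
    {"dr":[0,0,0],"slide":[0,0,2],"jaw":10},
    {"dr":[0,0,0],"slide":[0,0,2],"jaw":10},
    {"dr":[0,0,0],"slide":[0,0,2],"jaw":10},
    {"dr":[0,0,0],"slide":[0,0,2],"jaw":10},
    {"dr":[0,0,0],"slide":[0,0,2],"jaw":10},
  ],
)

```text
clock: 11.35
position: [552.5, -101.2, 153.2]
ee_rot: [-0.129, 0.992, -0.0, 0.001]
contact_force: [-1.6, 0.9, 7.3]
gripper_width: 22.6
grasp_force: 59.7
```

The force rose to 7.3 N and the tip stopped at z ≈ 20, so the socket is 55 mm deep and the long post is needed. Raise the rod and return it to the stand.

Call:
step_arm(
  motion=[
    {"dr":[0,0,0],"slide":[0,0,-8],"jaw":10},
    {"dr":[0,0,0],"slide":[0,0,-25],"jaw":10},
    {"dr":[0,0,0],"slide":[0,0,-48],"jaw":10},
    {"dr":[0,0,0],"slide":[0,0,-72],"jaw":10},
    {"dr":[0,0,0],"slide":[0,0,-95],"jaw":10},
    {"dr":[0,0,0],"slide":[0,0,-115],"jaw":10},
    {"dr":[0,0,0],"slide":[0,0,-128],"jaw":10},
    {"dr":[0,0,0],"slide":[0,0,-131],"jaw":10},
  ],
)

```text
clock: 12.35
position: [551.9, -101.1, 282.8]
ee_rot: [-0.129, 0.992, 0.0, 0.001]
contact_force: [0.2, -0.3, -1.5]
gripper_width: 22.6
grasp_force: 58.9
```

```bash
python3 - <<'E'
from h import *
go([457.9,-319.6,283])
E
```

```text
t 12.35 pos [ 551.9 -101.1  282.8] F [ 0.2 -0.3 -1.5] w 22.6 58.9 tilt [ 1.e-03  3.e-04 -1.e+00] y [-0.2558  0.9667  0.    ]
slide [ 146.8 -187.2   -0.3]
```

Call:
step_arm(
  motion=[
    {"dr":[0,0,0],"slide":[8,-10,0],"jaw":10},
    {"dr":[0,0,0],"slide":[30,-38,0],"jaw":10},
    {"dr":[0,0,0],"slide":[60,-77,0],"jaw":10},
    {"dr":[0,0,0],"slide":[90,-115,0],"jaw":10},
    {"dr":[0,0,0],"slide":[118,-151,0],"jaw":10},
    {"dr":[0,0,0],"slide":[138,-176,0],"jaw":10},
    {"dr":[0,0,0],"slide":[146,-186,0],"jaw":10},
    {"dr":[0,0,0],"slide":[147,-187,0],"jaw":10},
  ],
)

```text
clock: 13.35
position: [456.9, -320.0, 281.6]
ee_rot: [-0.128, 0.992, 0.0, -0.001]
contact_force: [0.1, -0.0, -1.1]
gripper_width: 23.0
grasp_force: 58.9
```

```bash
python3 - <<'E'
from h import *
go([457.9,-319.6,145])
T=optics.get_image("scene");cv2.imwrite("pics/s4.png",cv2.resize(T[60:200,120:270],None,fx=4,fy=4,interpolation=cv2.INTER_CUBIC))
E
```

```text
t 13.35 pos [ 456.9 -320.   281.6] F [ 0.1 -0.  -1.1] w 23.0 58.9 tilt [-1.1e-03  7.0e-04 -1.0e+00] y [-0.2546  0.9671  0.001 ]
slide [ -1.2  -0.  136.6]
```

View pics/s4.png

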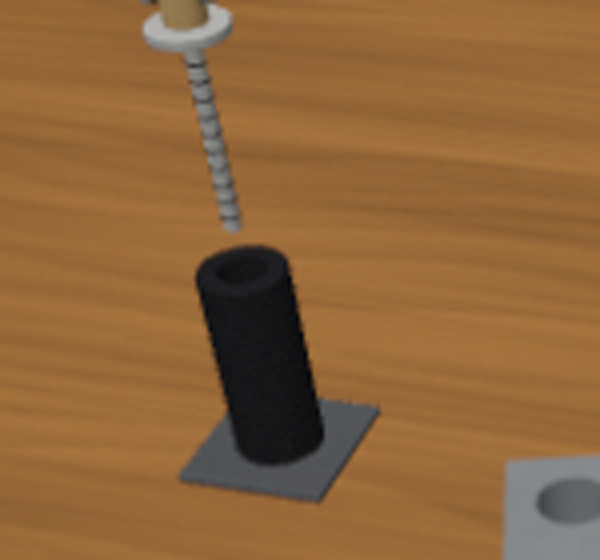

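The rod tip at (232,228) in the crop sits over the tube bore at (243,268). Lower it into the stand.

Call:
step_arm(
  motion=[
    {"dr":[0,0,0],"slide":[-1,0,10],"jaw":10},
    {"dr":[0,0,0],"slide":[-1,0,28],"jaw":10},
    {"dr":[0,0,0],"slide":[-1,0,52],"jaw":10},
    {"dr":[0,0,0],"slide":[-1,0,76],"jaw":10},
    {"dr":[0,0,0],"slide":[-1,0,100],"jaw":10},
    {"dr":[0,0,0],"slide":[-1,0,120],"jaw":10},
    {"dr":[0,0,0],"slide":[-1,0,132],"jaw":10},
    {"dr":[0,0,0],"slide":[-1,0,135],"jaw":10},
  ],
)

```text
clock: 14.4
position: [458.4, -318.6, 146.4]
ee_rot: [-0.13, 0.992, 0.0, -0.001]
contact_force: [0.7, -0.3, -0.8]
gripper_width: 22.7
grasp_force: 58.9
```

Call:
step_arm(
  motion=[
    {"dr":[0,0,0],"slide":[0,0,1],"jaw":10},
    {"dr":[0,0,0],"slide":[0,0,2],"jaw":10},
    {"dr":[0,0,0],"slide":[0,0,2.5],"jaw":10},
    {"dr":[0,0,0],"slide":[0,0,2.5],"jaw":10},
    {"dr":[0,0,0],"slide":[0,0,2.5],"jaw":10},
    {"dr":[0,0,0],"slide":[0,0,2.5],"jaw":10},
    {"dr":[0,0,0],"slide":[0,0,2.5],"jaw":10},
    {"dr":[0,0,0],"slide":[0,0,2.5],"jaw":10},
  ],
)

```text
clock: 15.4
position: [458.5, -319.3, 144.8]
ee_rot: [-0.129, 0.992, -0.0, 0.0]
contact_force: [0.0, 0.2, -1.0]
gripper_width: 22.9
grasp_force: 58.9
```

Call:
step_arm(
  motion=[
    {"dr":[0,0,0],"slide":[0,0,1],"jaw":10},
    {"dr":[0,0,0],"slide":[0,0,1.5],"jaw":10},
    {"dr":[0,0,0],"slide":[0,0,1.5],"jaw":10},
    {"dr":[0,0,0],"slide":[0,0,1.5],"jaw":40},
    {"dr":[0,0,0],"slide":[0,0,1.5],"jaw":85},
    {"dr":[0,0,0],"slide":[0,0,1.5],"jaw":85},
    {"dr":[0,0,0],"slide":[0,0,1.5],"jaw":85},
    {"dr":[0,0,0],"slide":[0,0,1.5],"jaw":85},
  ],
)

```text
clock: 16.4
position: [458.5, -319.3, 143.3]
ee_rot: [-0.129, 0.992, -0.0, 0.0]
contact_force: [-0.5, 0.6, -0.3]
gripper_width: 85.0
grasp_force: 0.0
```

```bash
python3 - <<'E'
from h import *
go([437.5,282,200],[437.5,282,240])
E
```

```text
t 16.4 pos [ 458.5 -319.3  143.3] F [-0.5  0.6 -0.3] w 85.0 0.0 tilt [ 0. -0. -1.] y [-0.2559  0.9667 -0.    ]
slide [-133.6  586.6  -56.7]
slide [-133.6  586.6  -96.7]
```

Call:
step_arm(
  motion=[
    {"dr":[0,0,0],"slide":[0,0,-20],"jaw":85},
    {"dr":[0,0,0],"slide":[0,0,-55],"jaw":85},
    {"dr":[0,0,0],"slide":[0,0,-97],"jaw":85},
    {"dr":[0,0,0],"slide":[-12,50,-97],"jaw":85},
    {"dr":[0,0,0],"slide":[-25,110,-97],"jaw":85},
    {"dr":[0,0,0],"slide":[-38,165,-97],"jaw":85},
    {"dr":[0,0,0],"slide":[-50,220,-97],"jaw":85},
    {"dr":[0,0,0],"slide":[-64,280,-97],"jaw":85},
  ],
)

```text
clock: 17.4
position: [448.4, -30.6, 240.6]
ee_rot: [-0.129, 0.992, 0.0, 0.0]
contact_force: [0.2, 0.8, 0.4]
gripper_width: 84.8
grasp_force: 0.0
```

```bash
python3 - <<'E'
from h import *
go([437.5,282,240])
T=optics.get_image("scene");o=cv2.imread("pics/scene0.png")
d=cv2.absdiff(T,o).max(2)[85:190,160:220]; print("stand diff",(d>25).sum())
E
```

```text
t 17.4 pos [448.4 -30.6 240.6] F [0.2 0.8 0.4] w 84.8 0.0 tilt [ 9.e-04  1.e-04 -1.e+00] y [-2.554e-01  9.668e-01 -1.000e-04]
slide [-69.3 305.    0.7]
stand diff 8
```

The stand area looks as it did at the start (8 pixels differ), so the rod is back. On to the long post.

Call:
step_arm(
  motion=[
    {"dr":[0,0,0],"slide":[-12,55,0],"jaw":85},
    {"dr":[0,0,0],"slide":[-25,112,0],"jaw":85},
    {"dr":[0,0,0],"slide":[-38,168,0],"jaw":85},
    {"dr":[0,0,0],"slide":[-50,222,0],"jaw":85},
    {"dr":[0,0,0],"slide":[-62,272,0],"jaw":85},
    {"dr":[0,0,0],"slide":[-69,300,0],"jaw":85},
    {"dr":[0,0,0],"slide":[-69,305,0],"jaw":85},
    {"dr":[0,0,0],"slide":[-69,305,0],"jaw":85},
  ],
)

```text
clock: 18.45
position: [437.1, 279.9, 240.1]
ee_rot: [-0.129, 0.992, -0.0, -0.0]
contact_force: [-0.2, 0.3, -0.3]
gripper_width: 85.4
grasp_force: 0.0
```

```bash
python3 - <<'E'
from h import *
s=go([437.5,282,70]);W=optics.get_image("wrist");cv2.imwrite("pics/w5.png",W)
c=cam("wrist",s);u,v=proj(c,[437.5,282,100]);print("exp",u,v)
m=(W.min(2)>165).astype(np.uint8);n,l,st,ce=cv2.connectedComponentsWithStats(m)
for i in range(1,n):
    if st[i,4]>60: print(st[i],ce[i],onz(c,*ce[i],100))
E
```

```text
t 18.45 pos [437.1 279.9 240.1] F [-0.2  0.3 -0.3] w 85.4 0.0 tilt [-5.e-04 -5.e-04 -1.e+00] y [-2.562e-01  9.666e-01 -4.000e-04]
slide [ -1.    2.  170.1]
exp 318.7385950087162 188.24262350456007
[303 171  33  32 803] [318.80697385 186.67247821] [436.06209264 281.67948228 100.        ]
[  0 182  15  31 360] [  5.83611111 198.30277778] [521.73085436   2.99799746 100.        ]
[170 287  13  10  80] [177.7625 290.8125] [575.96245828 172.75443911 100.        ]
[453 287  12  10  78] [457.02564103 290.79487179] [503.85090631 443.36659841 100.        ]
[ 24 304  28  24 450] [ 35.80666667 313.91111111] [641.46110789  34.18066517 100.        ]
[304 304  26  23 473] [316.61733615 315.33192389] [567.25336468 314.5033715  100.        ]
```

View pics/w5.png

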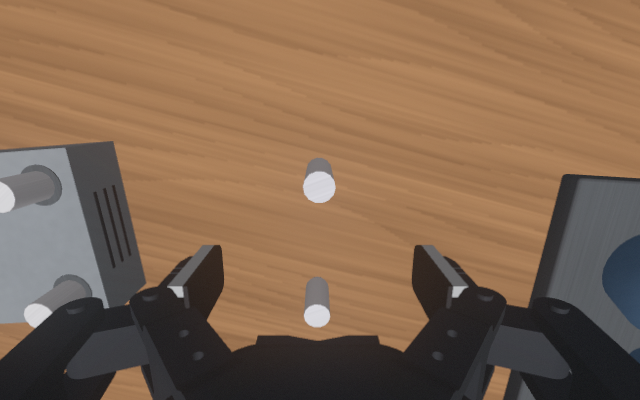

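The long post's top is at (319,187), expected (319,188). The short post is at (317,316), well clear. Descend around the long post and grip.

Call:
step_arm(
  motion=[
    {"dr":[0,0,0],"slide":[0,2,30],"jaw":85},
    {"dr":[0,0,0],"slide":[0,2,65],"jaw":85},
    {"dr":[0,0,0],"slide":[0,2,100],"jaw":85},
    {"dr":[0,0,0],"slide":[0,2,130],"jaw":85},
    {"dr":[0,0,0],"slide":[0,2,155],"jaw":85},
    {"dr":[0,0,0],"slide":[0,2,170],"jaw":85},
    {"dr":[0,0,0],"slide":[0,2,176],"jaw":85},
    {"dr":[0,0,0],"slide":[0,2,176],"jaw":85},
  ],
)

```text
clock: 19.5
position: [437.2, 282.1, 64.6]
ee_rot: [-0.129, 0.992, 0.0, 0.0]
contact_force: [0.4, -0.4, 0.7]
gripper_width: 85.1
grasp_force: 0.0
```

Call:
step_arm(
  motion=[
    {"dr":[0,0,0],"slide":[0,0,0],"jaw":60},
    {"dr":[0,0,0],"slide":[0,0,0],"jaw":40},
    {"dr":[0,0,0],"slide":[0,0,0],"jaw":20},
    {"dr":[0,0,0],"slide":[0,0,0],"jaw":15},
    {"dr":[0,0,0],"slide":[0,0,0],"jaw":15},
    {"dr":[0,0,0],"slide":[0,0,0],"jaw":15},
    {"dr":[0,0,0],"slide":[0,0,0],"jaw":15},
    {"dr":[0,0,0],"slide":[0,0,0],"jaw":15},
  ],
)

```text
clock: 20.5
position: [437.1, 282.3, 64.9]
ee_rot: [-0.129, 0.992, 0.0, 0.0]
contact_force: [-0.7, -1.3, 5.5]
gripper_width: 28.9
grasp_force: 59.1
```

```bash
python3 - <<'E'
from h import *
go([551.4,-100.2,204])
E
```

```text
t 20.5 pos [437.1 282.3  64.9] F [-0.7 -1.3  5.5] w 28.9 59.1 tilt [ 6.e-04  2.e-04 -1.e+00] y [-0.2562  0.9666  0.    ]
slide [ -12.5 -399.  -139.1]
```

Call:
step_arm(
  motion=[
    {"dr":[0,0,0],"slide":[0,0,-6],"jaw":15},
    {"dr":[0,0,0],"slide":[0,0,-22],"jaw":15},
    {"dr":[0,0,0],"slide":[0,0,-48],"jaw":15},
    {"dr":[0,0,0],"slide":[0,0,-76],"jaw":15},
    {"dr":[0,0,0],"slide":[0,0,-104],"jaw":15},
    {"dr":[0,0,0],"slide":[0,0,-128],"jaw":15},
    {"dr":[0,0,0],"slide":[0,0,-145],"jaw":15},
    {"dr":[0,0,0],"slide":[0,0,-150],"jaw":15},
  ],
)

```text
clock: 21.5
position: [436.8, 282.5, 214.9]
ee_rot: [-0.129, 0.992, 0.001, 0.0]
contact_force: [-0.3, -0.7, -1.5]
gripper_width: 28.7
grasp_force: 59.2
```

Call:
step_arm(
  motion=[
    {"dr":[0,0,0],"slide":[0,-6,0],"jaw":15},
    {"dr":[0,0,0],"slide":[-1,-22,0],"jaw":15},
    {"dr":[0,0,0],"slide":[-2,-50,0],"jaw":15},
    {"dr":[0,0,0],"slide":[-3,-80,0],"jaw":15},
    {"dr":[0,0,0],"slide":[-4,-112,0],"jaw":15},
    {"dr":[0,0,0],"slide":[-5,-144,0],"jaw":15},
    {"dr":[0,0,0],"slide":[-6,-176,0],"jaw":15},
    {"dr":[0,0,0],"slide":[-6,-208,0],"jaw":15},
  ],
)

```text
clock: 22.5
position: [495.6, 80.5, 213.4]
ee_rot: [-0.129, 0.992, -0.0, -0.001]
contact_force: [0.2, -0.0, -2.0]
gripper_width: 28.5
grasp_force: 59.3
```

```bash
python3 - <<'E'
from h import *
go([551.4,-100.2,215])
E
```

```text
t 22.5 pos [495.6  80.5 213.4] F [ 0.2 -0.  -2. ] w 28.5 59.3 tilt [-1.7e-03 -8.0e-04 -1.0e+00] y [-2.552e-01  9.669e-01 -3.000e-04]
slide [  -7.9 -189.    -1.5]
```

Call:
step_arm(
  motion=[
    {"dr":[0,0,0],"slide":[-1,-30,0],"jaw":15},
    {"dr":[0,0,0],"slide":[-2,-60,0],"jaw":15},
    {"dr":[0,0,0],"slide":[-3,-90,0],"jaw":15},
    {"dr":[0,0,0],"slide":[-4,-120,0],"jaw":15},
    {"dr":[0,0,0],"slide":[-5,-150,0],"jaw":15},
    {"dr":[0,0,0],"slide":[-6,-175,0],"jaw":15},
    {"dr":[0,0,0],"slide":[-6.5,-188,0],"jaw":15},
    {"dr":[0,0,0],"slide":[-6.5,-191,0],"jaw":15},
  ],
)

```text
clock: 23.5
position: [550.6, -101.2, 213.6]
ee_rot: [-0.128, 0.992, 0.0, -0.001]
contact_force: [0.1, 1.0, -0.9]
gripper_width: 28.6
grasp_force: 59.3
```

```bash
python3 - <<'E'
from h import *
s=go([551.4,-100.2,85]); T=optics.get_image("scene")
c=cam("scene");p=s["position"];o=np.array([180,40])
print("foot exp",(proj(c,p-[0,0,64.9])-o)*3,"top exp",(proj(c,p+[0,0,35])-o)*3,"sock",(proj(c,[551.4,-100.2,75])-o)*3)
cv2.imwrite("pics/s5.png",cv2.resize(T[40:240,180:380],None,fx=3,fy=3,interpolation=cv2.INTER_CUBIC))
E
```

```text
t 23.5 pos [ 550.6 -101.2  213.6] F [ 0.1  1.  -0.9] w 28.6 59.3 tilt [-1.4e-03  1.0e-04 -1.0e+00] y [-2.545e-01  9.671e-01  4.000e-04]
slide [ -1.2   0.7 128.6]
foot exp [239.59461362 344.08302978] top exp [226.66883673 207.35578342] sock [249.10794275 433.34625352]
```

View pics/s5.png

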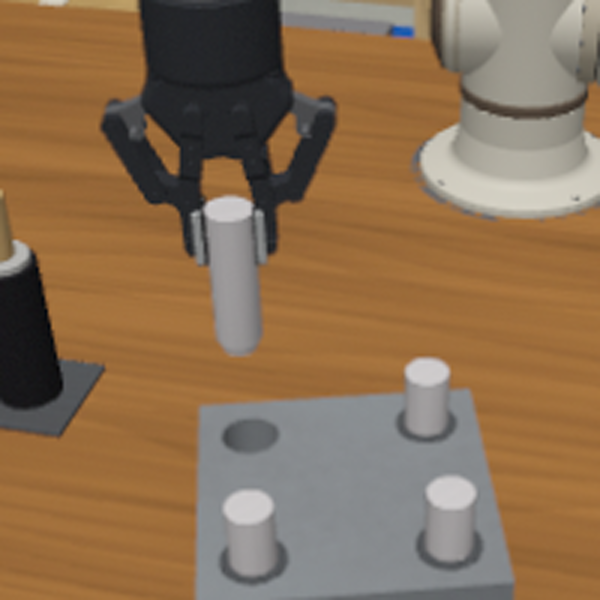

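The post hangs vertically with its top at (229,209) in the crop, as expected. The socket is at (250,436), 1 to 3 crop pixels from the prediction. Lower into the mouth.

Call:
step_arm(
  motion=[
    {"dr":[0,0,0],"slide":[-0.5,0.5,8],"jaw":15},
    {"dr":[0,0,0],"slide":[-0.5,0.5,22],"jaw":15},
    {"dr":[0,0,0],"slide":[-0.5,0.5,38],"jaw":15},
    {"dr":[0,0,0],"slide":[-0.5,0.5,52],"jaw":15},
    {"dr":[0,0,0],"slide":[-0.5,0.5,62],"jaw":15},
    {"dr":[0,0,0],"slide":[-0.5,0.5,68],"jaw":15},
    {"dr":[0,0,0],"slide":[-0.5,0.5,70],"jaw":15},
    {"dr":[0,0,0],"slide":[-0.5,0.5,70],"jaw":15},
  ],
)

```text
clock: 24.55
position: [551.6, -99.7, 144.6]
ee_rot: [-0.129, 0.992, -0.0, 0.0]
contact_force: [0.0, 0.1, -0.6]
gripper_width: 28.7
grasp_force: 59.3
```

Call:
step_arm(
  motion=[
    {"dr":[0,0,0],"slide":[0,0,2],"jaw":15},
    {"dr":[0,0,0],"slide":[0,0,4],"jaw":15},
    {"dr":[0,0,0],"slide":[0,0,6],"jaw":15},
    {"dr":[0,0,0],"slide":[0,0,8],"jaw":15},
    {"dr":[0,0,0],"slide":[0,0,10],"jaw":15},
    {"dr":[0,0,0],"slide":[0,0,12],"jaw":15},
    {"dr":[0,0,0],"slide":[0,0,12],"jaw":15},
    {"dr":[0,0,0],"slide":[0,0,12],"jaw":15},
  ],
)

```text
clock: 25.55
position: [551.5, -99.7, 132.3]
ee_rot: [-0.129, 0.992, -0.0, 0.0]
contact_force: [-0.2, -0.4, -1.8]
gripper_width: 28.6
grasp_force: 59.3
```

Foot at z ≈ 67, inside the mouth with no contact. Continue down.

Call:
step_arm(
  motion=[
    {"dr":[0,0,0],"slide":[0,0,4],"jaw":15},
    {"dr":[0,0,0],"slide":[0,0,8],"jaw":15},
    {"dr":[0,0,0],"slide":[0,0,12],"jaw":15},
    {"dr":[0,0,0],"slide":[0,0,16],"jaw":15},
    {"dr":[0,0,0],"slide":[0,0,18],"jaw":15},
    {"dr":[0,0,0],"slide":[0,0,20],"jaw":15},
    {"dr":[0,0,0],"slide":[0,0,20],"jaw":15},
    {"dr":[0,0,0],"slide":[0,0,20],"jaw":15},
  ],
)

```text
clock: 26.55
position: [551.5, -99.7, 112.5]
ee_rot: [-0.129, 0.992, -0.0, 0.0]
contact_force: [0.2, 0.8, -2.2]
gripper_width: 28.9
grasp_force: 59.3
```

Call:
step_arm(
  motion=[
    {"dr":[0,0,0],"slide":[0,0,5],"jaw":15},
    {"dr":[0,0,0],"slide":[0,0,10],"jaw":15},
    {"dr":[0,0,0],"slide":[0,0,15],"jaw":15},
    {"dr":[0,0,0],"slide":[0,0,19],"jaw":15},
    {"dr":[0,0,0],"slide":[0,0,22],"jaw":15},
    {"dr":[0,0,0],"slide":[0,0,24],"jaw":15},
    {"dr":[0,0,0],"slide":[0,0,25],"jaw":15},
    {"dr":[0,0,0],"slide":[0,0,25],"jaw":15},
  ],
)

```text
clock: 27.55
position: [551.4, -99.7, 87.3]
ee_rot: [-0.129, 0.992, -0.0, 0.0]
contact_force: [-0.4, 0.5, -1.5]
gripper_width: 29.0
grasp_force: 59.3
```

Call:
step_arm(
  motion=[
    {"dr":[0,0,0],"slide":[0,0,1],"jaw":15},
    {"dr":[0,0,0],"slide":[0,0,2],"jaw":15},
    {"dr":[0,0,0],"slide":[0,0,2.5],"jaw":15},
    {"dr":[0,0,0],"slide":[0,0,3],"jaw":15},
    {"dr":[0,0,0],"slide":[0,0,3],"jaw":15},
    {"dr":[0,0,0],"slide":[0,0,3],"jaw":15},
    {"dr":[0,0,0],"slide":[0,0,3],"jaw":15},
    {"dr":[0,0,0],"slide":[0,0,3],"jaw":15},
  ],
)

```text
clock: 28.55
position: [551.6, -99.7, 84.9]
ee_rot: [-0.129, 0.992, -0.0, 0.0]
contact_force: [-3.6, 1.0, 5.6]
gripper_width: 28.6
grasp_force: 59.9
```

Seated: the upward force is 5.6 N at the right height. Release in place, then rise.

Call:
step_arm(
  motion=[
    {"dr":[0,0,0],"slide":[0,0,-0.5],"jaw":15},
    {"dr":[0,0,0],"slide":[0,0,-0.5],"jaw":35},
    {"dr":[0,0,0],"slide":[0,0,-0.5],"jaw":50},
    {"dr":[0,0,0],"slide":[0,0,-0.5],"jaw":75},
    {"dr":[0,0,0],"slide":[0,0,-0.5],"jaw":75},
    {"dr":[0,0,0],"slide":[0,0,-0.5],"jaw":75},
    {"dr":[0,0,0],"slide":[0,0,-0.5],"jaw":75},
    {"dr":[0,0,0],"slide":[0,0,-0.5],"jaw":75},
  ],
)

```text
clock: 29.55
position: [551.4, -99.7, 84.8]
ee_rot: [-0.129, 0.992, -0.0, -0.0]
contact_force: [-0.8, -0.3, -0.4]
gripper_width: 75.1
grasp_force: 0.0
```

Call:
step_arm(
  motion=[
    {"dr":[0,0,0],"slide":[0,0,-10],"jaw":75},
    {"dr":[0,0,0],"slide":[0,0,-30],"jaw":75},
    {"dr":[0,0,0],"slide":[0,0,-60],"jaw":75},
    {"dr":[0,0,0],"slide":[0,0,-95],"jaw":75},
    {"dr":[0,0,0],"slide":[0,0,-130],"jaw":75},
    {"dr":[0,0,0],"slide":[0,0,-150],"jaw":75},
    {"dr":[0,0,0],"slide":[0,0,-160],"jaw":75},
    {"dr":[0,0,0],"slide":[0,0,-160],"jaw":75},
  ],
)

```text
clock: 30.55
position: [551.5, -99.7, 245.4]
ee_rot: [-0.129, 0.992, 0.0, 0.001]
contact_force: [-0.6, -0.0, 0.0]
gripper_width: 75.1
grasp_force: 0.0
```

```bash
python3 - <<'E'
from h import *
go(); cv2.imwrite("pics/s6.png",optics.get_image("scene"))
E
```

```text
t 30.55 pos [551.5 -99.7 245.4] F [-0.6 -0.   0. ] w 75.1 0.0 tilt [ 1.3e-03  2.0e-04 -1.0e+00] y [-2.559e-01  9.667e-01 -1.000e-04]
```

View pics/s6.png

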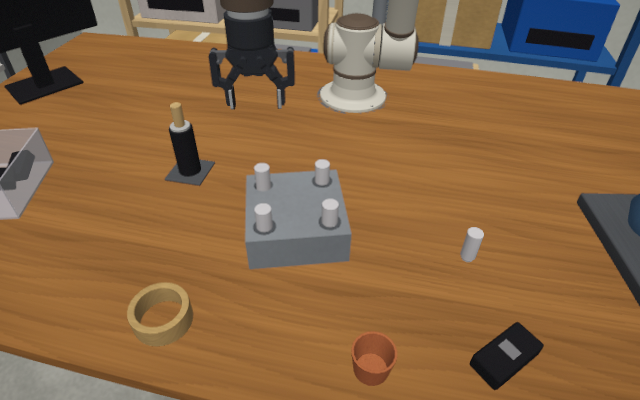

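The picture shows four level posts, the new one at (262,177). The rod hangs in its stand at (183,140), the short post stands untouched at (472,245), and the gripper is clear of everything.

```bash
python3 -c "
from bench import arm
print(arm.job_done())"
```

```text
the job is handed in; nothing more can be done
None
```

The socket is 55 mm deep by the rod, so the long post now stands in it level with the other three; the rod is back in its stand, the short post is untouched, and the job was handed in at about 31 s (no verdict was returned).

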